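# Clear the jar and hold the solvent cage open

## Task

The white benzine jar stands in the way of the solvent cage's gate: set it upright, without dropping it, on the grey spill tray beside the cage, leaving the bottle there and those in the cage alone. Then squeeze the main catch (black tabs), draw the gate out a little so that it stays ajar on the safety catch when you let the black tabs spring back, and after that squeeze the safety catch (red tabs) and swing the gate past the check in its hinge until it stands wide open, nearly square to the cage. The gate closes itself, so finish while holding it wide open with the gripper, for the colleague who will load the cage.

Things in the scene. Friction and masses are not known exactly. Their poses are not given: they have to be found in the camera images.
- cage: Ventilated solvent cage, yellow sheet steel, fixed to the bench: 248 wide (y) x 80 deep (x) x 125 mm high to the roof. Origin at the centre of its underside; x points to its back, its -x side is the front with the gate, +y is its left seen from the robot. Place and turn on the bench vary. A spring roller on the roof by the hinge is the gate's check.
- gate_hinge (a point): Point on the gate's upright hinge axis (front right corner of the cage, seen from the robot), 157 mm above the bench, level with the two catch points; axes as the cage's. The gate is 220 mm wide from here to its free edge, 10 mm thick, its lower edge 14 mm and its top rail 139 mm above the bench.
- gate (a joint): Swing of the barred yellow gate, rad: 0 shut; grows as its left, free edge swings toward the robot (anticlockwise from above); stop at 1.5. A spring shuts it (0.1 N m at 0, 0.4 at 1.5; let go when wide it slams). The check adds up to 0.6 N m from 0.24 to 0.55, then helps it open to 0.87. Main catch engaged: moves 0.005 at most; then the safety catch stops it at 0.11.
- main_grip (a point): Middle of the main catch on the gate's top rail, 187 mm from the hinge axis, 157 mm above the bench: two black tabs, each 18 (across the gate) x 7 x 30 mm high (143 to 173 mm above the bench), outer faces 46 mm apart along this point's y axis (along the rail, hinge to free edge), 28 mm when squeezed. Axes turn with the gate; at 0 they are the cage's. Clear gap to the red tabs 46 mm.
- main_catch (a joint): Travel of each black tab toward the other, m: 0 out (latched) to 0.009 squeezed home; both move equally and spring back; 2 to 7 N on each tab. Free from 0.0075. If let go with the gate at 0.07 to 0.11, the bolt springs out in front of its keeper and the gate stays ajar at about 0.06; let go at less, it latches again.
- safety_grip (a point): Middle of the safety catch on the gate's top rail, 95 mm from the hinge axis, 157 mm above the bench: two red tabs of the same shape and size as the black ones (46 mm over the outer faces along this point's y axis, 28 mm squeezed). Axes turn with the gate.
- safety_catch (a joint): Travel of each red tab toward the other, m: 0 out (hooked) to 0.009 squeezed home, same springs as the main catch. The hook clears its lug from 0.0075; keep it squeezed until the gate is past 0.3.
- jar_mid (a point): Centre (25 mm above its foot) of the white benzine jar with fixed lid and knob: body 51 mm in diameter (lid 53), 50 mm tall over the knob, shoulder at 42 mm, 0.09 to 0.16 kg. It stands upright on the bench where the gate would swing, its middle 60 to 80 mm in front of the gate; its yaw does not matter.
- tray_floor (a point): Centre of the floor (3 mm above the bench) of the grey ribbed spill tray, fixed to the bench at the cage's left: 130 (its x) x 170 mm (its y) outside, rim 4 mm thick and 8 mm high. x points to the tray's back, y to its left seen from the robot (within 0.25 rad), z up. The small white bottle stands near (0.033, 0.050) m in this frame.
- grease_mid (a point): Centre of the small white bottle (26 mm in diameter, 40 mm tall) that stands at the back left of the spill tray; leave it there.
- cement_mid (a point): Centre of the cream bottle with a red cap (27 mm in diameter, 58 mm tall) standing inside the cage; leave it there.
- oil_mid (a point): Centre of the amber bottle with a black cap (22 mm in diameter, 46 mm tall) standing inside the cage; leave it there.
Mind the look-alikes: they are no part of the job. Leave any brown look-alike of the part that bears jar_mid alone.

How it is judged:
By the outcome, as a careful person would: the job done as asked, in the order asked, and still so for the second after the job is handed in, while the arm keeps its last pose, push and grip.
It also fails if it takes over 58 s, if anything falls off the work surface, if the arm or the gripper's body presses on something with over 40 N, if the wrist force passes 120 N, or if a joint passes its speed limit or range.

## Robot

A 6-joint arm with a two-finger parallel gripper is mounted at the origin on a cart in front of the work surface, level with it; the furniture and walls round the work are solid. World frame = base frame: x ahead of the robot, y to its left, z up, the work surface at z = 0. Lengths are in m, angles in rad, forces in N, time in s.
With the tool pointing down it reaches from about 0.35 to 0.875 m from the base axis. Payload 4.2 kg.
Tool frame: the origin (TCP) lies midway between the tips of the shut fingers; the grasp point (between the pads) lies 19 mm behind it; z points along the fingers, x is the direction in which the jaws open and shut, and the axes are right-handed (so a half turn about z gives the same grasp; the last joint's range is limited). The gripper opens to 85 mm and grips with 20 to 120 N. Pads are 22 mm wide; open, the fingers measure 114 mm over their backs; the gripper's body (76 mm by 85 mm) begins 54 mm behind the grasp point. The pads swing forward as they close: fully open they stand 13 mm farther back than shut.
Start: joints at [-1.069, 0.385, 0.008, 0, -1.194, -0.259], TCP at [0.15, -0.607, 0.231] pointing down, gripper open.
Joint ranges: [-3.14, 3.14], [-1.21, 2.06], [-1.07, 1.41], [-3.16, 2.05], [-2.99, -0.16], [-3.1, 3.1]. Speed limits (rad/s): [2.79, 2.79, 3.14, 3.14, 3.14, 3.14].

## Interface

Orientations are given as a 3x3 rotation matrix whose columns are the frame's x, y, z axes.
In Python, from cell import robot gives the robot as it stands.
- The arm moves only by the tool carry_out, never from a script. Its argument "plan" is one flat list of numbers, 6 for each row, row after row: the shift along the world's x, y, z as a fraction of full scale, then the turn, a rotation vector about the world's x, y, z as a fraction of full scale. In form: [x, y, z, rx, ry, rz, x, y, z, rx, ry, rz, ...]. A call has 1 to 12 rows; each row shifts and turns the pose as measured when the row begins; what a row does not reach is not made up. Full scale, the value 1, is 20 cm for a shift and 180 degrees for a turn. A row lasts 1/8 s, in which the tool goes at most 62.5 mm and 10.7 degrees, less where a joint would pass 70% of its speed; a pose out of reach is approached as far as the arm can. A call with a number of a shift or a turn outside -1 to 1 is refused whole. A call with a gripper value outside its range is refused whole. "fingers" is the closure, from -1 (fully open) to 1 (shut), set as the call begins (left out, the last holds). The fingers move at their own pace and stop on an object; the grip force is fixed at half the most. Time passes only in rows, so rows that do not move let the fingers close. It gives the time, the measured TCP pose, the force and the opening at its end, in the units of the state.
- robot.get_state(): the state, without advancing time (a new reading comes with each control period).
- robot.snapshot(name): name is "scene" or "top" or "wrist"; returns the picture (480x640x3 uint8, red, green, blue); there is no depth.
- robot.camera_info(name): a dict with "mtx" (3x3 intrinsics, pixels), "k1" (the pictures are not rectified: a ray, as slopes to the right and down, at radius r is drawn at 1 + k1 r^2 times it, then the intrinsics apply), "extrinsics" (4x4, takes a point from camera to world coordinates). Camera axes: x right, y up, looking along -z (the intrinsics and any distortion apply to the point x, -y, -z); pixel columns grow to the right and rows downward; lengths in m; the calibration is good to about 2 mm. A picture is of the moment at which its call begins: read the wrist's pose just before it. camera_info takes no time and is no camera call; for the wrist camera it gives the pose at the moment of the call.
- robot.job_done(): hands the job in, once; it reports no verdict.
The state is a dict: "clock": time; "joint_positions": joint angles; "dq": joint speeds; "tau": joint torques, N m; "tool_pos": TCP position; "tool_rot": TCP orientation; "ft_force": force on the tool from outside, world axes, zero at the start; "torque": the same for the moment, N m; "opening": opening from 0.0 (shut) to 1.0 (fully open).
Only numpy, scipy, OpenCV 4.12 (cv2) and the standard library are available. Lean on these libraries where they do the work, as an engineer would, in place of code of your own. Each camera call takes 0.05 s, during which the arm holds its last target.

## Working session

There is one attempt and no reset: what is moved stays moved. The work goes in short steps, Python scripts to look and compute and a tool call to move; the robot and the scene stay as the last step left them, time stands still between calls to the robot, and variables do not carry over. Pictures are saved under pics/ and viewed, and the job is handed in when it is done.

Besides the shell and the picture viewer there is one more tool, called after "Call:" as name(argument=value, ...), one argument or row to a line, values as JSON. carry_out: Moves the arm, as the interface text tells. Shift numbers are shares of 20 cm and turn numbers shares of 180 degrees, none past 1 either way. Its arguments: {"type":"object","properties":{"plan":{"type":"array","items":{"type":"number"}},"fingers":{"type":"number"}},"required":["plan"]}

```bash
ls; mkdir -p pics; python3 - <<'E'
from cell import robot
import cv2,numpy as np
np.set_printoptions(precision=4,suppress=True)
for n in ("scene","top"):
    im=robot.snapshot(n); cv2.imwrite(f"pics/{n}0.png",im[:,:,::-1])
    c=robot.camera_info(n); print(n,c)
s=robot.get_state();print(s)
E
```

```text
pics
scene {'mtx': array([[500.6332,   0.    , 325.8523],
       [  0.    , 500.6332, 237.8595],
       [  0.    ,   0.    ,   1.    ]]), 'k1': 0.0427740377089067, 'extrinsics': array([[-0.2172,  0.6261, -0.7489, -0.1996],
       [-0.9761, -0.1418,  0.1646,  0.2198],
       [-0.0031,  0.7667,  0.642 ,  0.7151],
       [ 0.    ,  0.    ,  0.    ,  1.    ]])}
top {'mtx': array([[462.9133,   0.    , 313.8432],
       [  0.    , 462.9133, 250.4251],
       [  0.    ,   0.    ,   1.    ]]), 'k1': -0.10762774061628674, 'extrinsics': array([[ 0.0099,  0.9922, -0.1244,  0.3817],
       [-0.9996,  0.0131,  0.0243,  0.066 ],
       [ 0.0258,  0.1241,  0.9919,  1.0615],
       [ 0.    ,  0.    ,  0.    ,  1.    ]])}
{'clock': 0.1, 'joint_positions': array([-1.0694,  0.3855,  0.0068, -0.0004, -1.194 , -0.2586]), 'dq': array([ 0.0004, -0.0025,  0.0028,  0.0005,  0.001 ,  0.    ]), 'tau': array([ -0.001 , -39.332 ,  18.8927,   4.1979,  -0.0026,   0.    ]), 'tool_pos': array([ 0.1501, -0.6062,  0.2303]), 'tool_rot': array([[-0.2403,  0.9707, -0.0006],
       [ 0.9707,  0.2403,  0.0019],
       [ 0.0019, -0.0001, -1.    ]]), 'ft_force': array([ 0.3737,  0.0222, -0.0375]), 'torque': array([ 0.0025, -0.01  , -0.0418]), 'opening': 0.9957709955021096}
```

View pics/scene0.png

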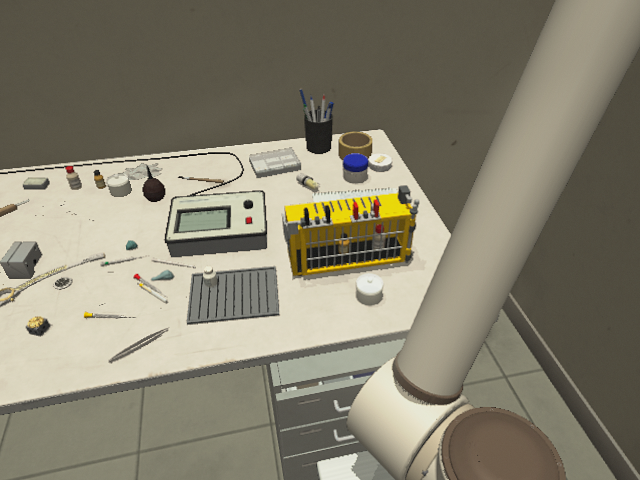

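View pics/top0.png

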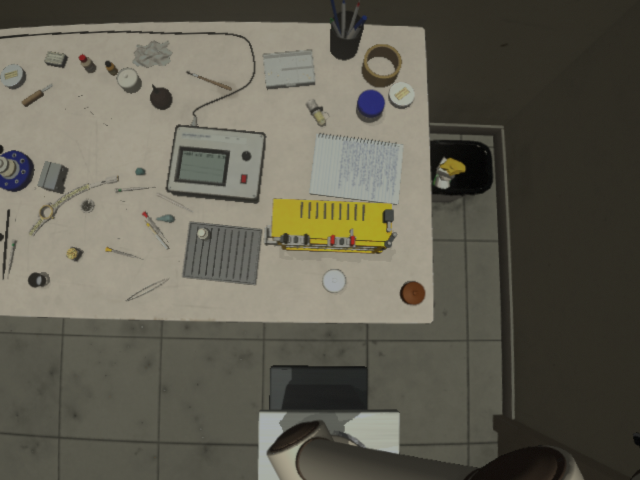

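The scene shows the cage at about (350,235), the white jar in front of it at (369,289) and the tray at (233,294). In the top picture, the jar is at (334,281), the tray at (222,252), the black tabs near (296,240) and the red tabs near (343,241). There are jar look-alikes: a brown one at top (413,293), and white ones at (128,78) and (401,95). Only (334,281) is in front of the gate. I'll enlarge to confirm.

```bash
python3 - <<'E'
import cv2
a=cv2.imread("pics/top0.png")[190:315,175:435]; cv2.imwrite("pics/topc.png",cv2.resize(a,None,fx=3,fy=3,interpolation=cv2.INTER_CUBIC))
a=cv2.imread("pics/scene0.png")[175:330,180:440]; cv2.imwrite("pics/scenec.png",cv2.resize(a,None,fx=3,fy=3,interpolation=cv2.INTER_CUBIC))
E
```

```text
(no output)
```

View pics/topc.png

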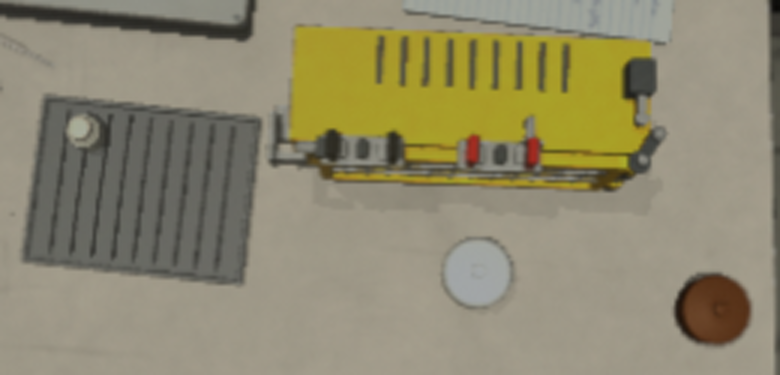

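View pics/scenec.png

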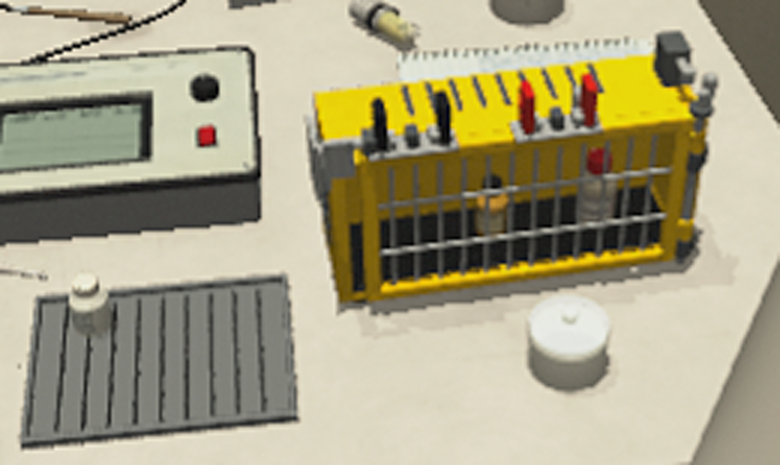

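```bash
cat > h.py <<'E'
from cell import robot
import cv2,numpy as np
from scipy.optimize import least_squares
np.set_printoptions(precision=4,suppress=True)
def proj(c,P):
    P=np.atleast_2d(P); E=c["extrinsics"]; q=(P-E[:3,3])@E[:3,:3]
    s=np.c_[q[:,0]/-q[:,2],-q[:,1]/-q[:,2]]; r2=(s**2).sum(1,keepdims=True)
    s=s*(1+c["k1"]*r2); K=c["mtx"]; return s*[K[0,0],K[1,1]]+[K[0,2],K[1,2]]
def onz(c,px,z):
    "pixel -> world point at height z"
    K=c["mtx"]; d=(np.array(px,float)-[K[0,2],K[1,2]])/[K[0,0],K[1,1]]
    s=d.copy()
    for _ in range(20): s=d/(1+c["k1"]*(s@s))
    E=c["extrinsics"]; v=E[:3,:3]@np.array([s[0],-s[1],-1]); return E[:3,3]+v*(z-E[2,3])/v[2]
E
cat > loc.py <<'E'
from h import *
S=robot.camera_info("scene");T=robot.camera_info("top")
sc=lambda *p:(p[0]/3+180-1/3,p[1]/3+175-1/3); tc=lambda *p:(p[0]/3+175-1/3,p[1]/3+190-1/3)
for n,p in dict(bl=(378,98),br=(441,92),rl=(526,82),rr=(589,74)).items(): print("scene",n,onz(S,sc(*p),.173))
for n,p in dict(bl=(330,145),br=(396,149),rl=(472,151),rr=(532,151)).items(): print("top",n,onz(T,tc(*p),.165))
print("roof corners top",[onz(T,tc(*p),.125)[:2] for p in [(295,25),(650,40),(290,140)]])
print("jar lid top",onz(T,tc(477,273),.045), "scene",onz(S,sc(570,325),.042))
print("tray rim top",[onz(T,tc(*p),.008)[:2] for p in [(45,95),(261,118),(242,284),(23,262)]])
print("tray rim scene",[onz(S,sc(*p),.008)[:2] for p in [(36,285),(287,275),(298,420),(22,446)]])
print("bottle",onz(T,tc(85,131),.038), onz(S,sc(87,284),.04))
print("brown",onz(T,tc(715,308),.045))
E
python3 loc.py
```

```text
scene bl [0.5253 0.0978 0.173 ]
scene br [0.5228 0.0592 0.173 ]
scene rl [0.5214 0.0061 0.173 ]
scene rr [ 0.5208 -0.0341  0.173 ]
top bl [0.5179 0.1014 0.165 ]
top br [0.5158 0.0583 0.165 ]
top rl [0.5152 0.0086 0.165 ]
top rr [ 0.5157 -0.0307  0.165 ]
roof corners top [array([0.6073, 0.1286]), array([ 0.6009, -0.1175]), array([0.527 , 0.1302])]
jar lid top [ 0.4427 -0.0032  0.045 ] scene [ 0.4376 -0.0046  0.042 ]
tray rim top [array([0.5779, 0.3285]), array([0.562 , 0.1609]), array([0.4344, 0.1723]), array([0.4487, 0.3397])]
tray rim scene [array([0.587 , 0.3276]), array([0.559 , 0.1599]), array([0.4274, 0.1717]), array([0.4442, 0.3381])]
bottle [0.5453 0.2896 0.038 ] [0.545  0.2905 0.04  ]
brown [ 0.4185 -0.1795  0.045 ]
```

The jar measures (0.441,-0.004) from both views. That is 75 mm in front of the gate plane, so it fits. The brown look-alike is at (0.42,-0.18). The tray's centre is (0.506,0.250) with yaw about -0.09, and the cage's yaw is about -0.025. Next I move above the jar.

Call:
carry_out(
  plan=[0.13,0.27,0.01,0,0,-0.007,0.13,0.27,0.01,0,0,-0.007,0.13,0.27,0.01,0,0,-0.007,0.13,0.27,0.01,0,0,-0.007,0.13,0.27,0.01,0,0,-0.007,0.13,0.27,0.01,0,0,-0.007,0.13,0.27,0.01,0,0,-0.007,0.13,0.27,0.01,0,0,-0.007,0.13,0.27,0.01,0,0,-0.007,0.13,0.27,0.01,0,0,-0.007,0.13,0.27,0.01,0,0,-0.007],
  fingers=-1,
)

```text
clock: 1.48
tool_pos: [0.4378, 0.0052, 0.2484]
tool_rot: [[0.015, 1.0, -0.0], [1.0, -0.015, 0.008], [0.008, -0.001, -1.0]]
ft_force: [1.3, -0.3, 0.7]
opening: 0.999
```

```bash
python3 - <<'E'
from h import *
c=robot.camera_info("wrist"); im=robot.snapshot("wrist"); cv2.imwrite("pics/w1.png",im[:,:,::-1]); print(c); print(robot.get_state()["tool_pos"],robot.get_state()["joint_positions"])
import pickle; pickle.dump(c,open("w1.pkl","wb"))
E
```

```text
{'mtx': array([[389.9978,   0.    , 325.7489],
       [  0.    , 389.9978, 235.7079],
       [  0.    ,   0.    ,   1.    ]]), 'k1': -0.07544017026967255, 'extrinsics': array([[ 0.0137, -0.9624, -0.2713,  0.3685],
       [ 0.9999,  0.0156, -0.0046,  0.0061],
       [ 0.0087, -0.2712,  0.9625,  0.3901],
       [ 0.    ,  0.    ,  0.    ,  1.    ]])}
[0.4415 0.0099 0.2487] [ 0.3872  0.0504 -0.3832 -0.0083 -1.1307 -1.9654]
```

View pics/w1.png

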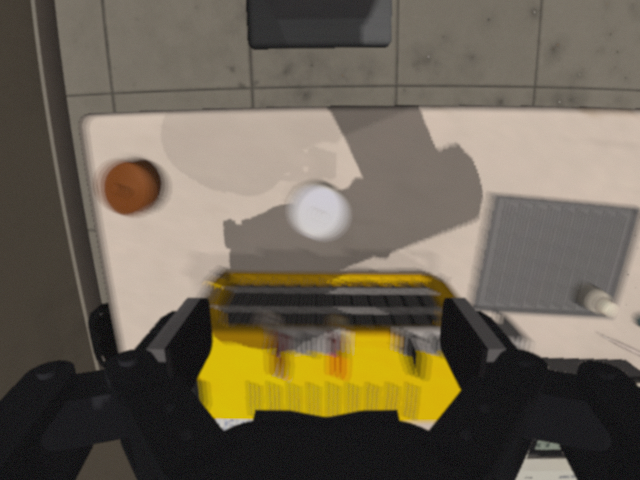

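The wrist camera shows the jar at (319,211) and the brown one at (132,187), with the cage below. The picture is motion-blurred, so I'll retake it now that the arm is still.

```bash
python3 - <<'E'
from h import *
c=robot.camera_info("wrist"); im=robot.snapshot("wrist"); cv2.imwrite("pics/w2.png",im[:,:,::-1])
import pickle; pickle.dump(c,open("w2.pkl","wb"))
cv2.imwrite("pics/w2c.png",cv2.resize(im[170:420,180:480,::-1],None,fx=2.6,fy=2.4,interpolation=cv2.INTER_CUBIC))
print(robot.get_state()["tool_pos"],robot.get_state()["dq"])
E
```

```text
[0.4397 0.0073 0.2482] [-0.0704 -0.0317 -0.0571 -0.0088 -0.0323  0.0625]
```

View pics/w2c.png

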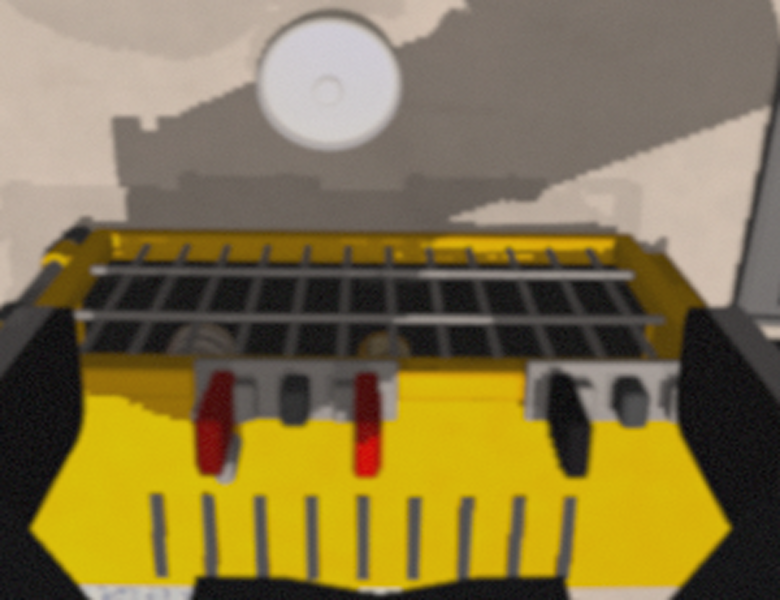

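```bash
python3 - <<'E'
from h import *
import pickle; c=pickle.load(open("w2.pkl","rb"))
f=lambda x,y:(x/2.6+180-.3,y/2.4+170-.3)
print("lid",onz(c,f(329,82),.044),"knob",onz(c,f(327,90),.050))
for n,p in dict(rRtop_front=(213,420),rRtop_back=(211,472),rLfront=(368,437),rLback=(367,475),bRback=(573,475)).items(): print(n,onz(c,f(*p),.173))
for n,p in dict(rRfoot=(218,375),rLfoot=(367,376),bRfoot=(562,376)).items(): print(n,onz(c,f(*p),.143))
E
```

```text
lid [ 0.4405 -0.0045  0.044 ] knob [ 0.4423 -0.005   0.05  ]
rRtop_front [ 0.505  -0.0294  0.173 ]
rRtop_back [ 0.5211 -0.0309  0.173 ]
rLfront [0.5106 0.0083 0.173 ]
rLback [0.5225 0.0078 0.173 ]
bRback [0.5236 0.0594 0.173 ]
rRfoot [ 0.5083 -0.0326  0.143 ]
rLfoot [0.5091 0.008  0.143 ]
bRfoot [0.5101 0.0614 0.143 ]
```

Call:
carry_out(
  plan=[0.01,-0.04,-0.2,0,0,0,0,-0.02,-0.2,0,0,0,0,0,-0.2,0,0,0,0,0,-0.15,0,0,0,0,0,0,0,0,0],
)

```text
clock: 2.2
tool_pos: [0.4403, -0.0049, 0.094]
tool_rot: [[0.006, 1.0, -0.0], [1.0, -0.006, 0.008], [0.008, -0.0, -1.0]]
ft_force: [-0.0, -0.0, 0.8]
opening: 0.998
```

Call:
carry_out(
  plan=[0.005,0,-0.12,-0.0025,0,0,0,0,-0.12,0,0,0,0,0,-0.12,0,0,0,0,0,-0.07,0,0,0,0,0,0,0,0,0],
)

```text
clock: 2.82
tool_pos: [0.4472, -0.0041, 0.0124]
tool_rot: [[0.005, 1.0, 0.013], [1.0, -0.005, 0.003], [0.003, 0.013, -1.0]]
ft_force: [-0.2, -0.1, 0.9]
opening: 1.003
```

```bash
python3 - <<'E'
from h import *
print(robot.get_state()["tool_pos"],robot.get_state()["ft_force"])
im=robot.snapshot("wrist"); cv2.imwrite("pics/w3.png",im[:,:,::-1])
E
```

```text
[ 0.4472 -0.0041  0.0124] [-0.199  -0.0981  0.936 ]
```

View pics/w3.png

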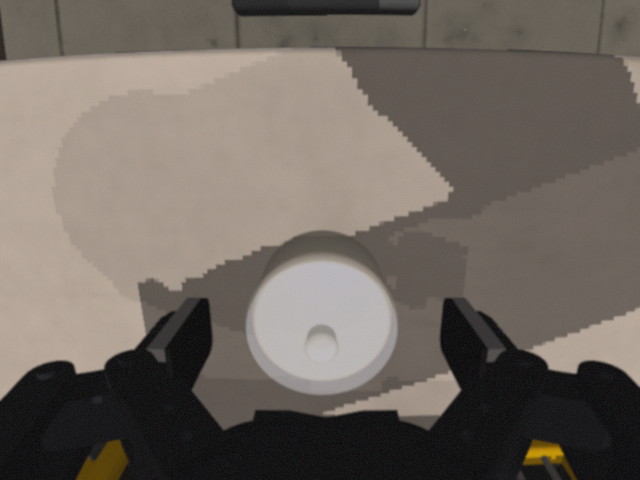

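```bash
python3 - <<'E'
from h import *
s=robot.get_state();print(s["joint_positions"],s["dq"],s["tool_pos"],s["tau"],s["torque"])
E
```

```text
[ 0.3571  0.391  -0.6912  0.0032 -0.4738 -1.9357] [ 0.0024 -0.0153  0.0038 -0.0012  0.0054 -0.0015] [ 0.4477 -0.004   0.013 ] [ -0.0312 -29.4744   9.1865   2.0224   0.0073   0.0005] [-0.0137 -0.0311 -0.0076]
```

Call:
carry_out(
  plan=[-0.03,-0.003,-0.022,0,0.004,0,0,0,0,0,0,0],
)

```text
clock: 3.12
tool_pos: [0.4427, -0.0042, 0.0103]
tool_rot: [[0.005, 1.0, 0.005], [1.0, -0.005, 0.005], [0.005, 0.005, -1.0]]
ft_force: [-0.2, -0.8, 0.2]
opening: 0.993
```

Good enough: x is within 1.5 mm. Closing.

Call:
carry_out(
  plan=[0,0,0,0,0,0,0,0,0,0,0,0,0,0,0,0,0,0,0,0,0,0,0,0,0,0,0,0,0,0,0,0,0,0,0,0],
  fingers=1,
)

```text
clock: 3.88
tool_pos: [0.4433, -0.0041, 0.0116]
tool_rot: [[0.004, 1.0, 0.007], [1.0, -0.004, 0.005], [0.005, 0.007, -1.0]]
ft_force: [0.1, 0.3, 1.9]
opening: 0.574
```

Call:
carry_out(
  plan=[0,0,0.1,0,0,0,0,0,0.15,0,0,0,0,0,0.15,0,0,0,0,0.1,0,0,0,0,0,0.2,0,0,0,0,0,0.2,0,0,0,0,0,0.2,0,0,0,0,0.2,0,0,0,0,0.05,0.15,0,0,0,0,0.1,0.1,0,0,0,0,0.05,0,0,0,0,0,0,0,0,0,0,0],
)

```text
validation failed for argument at $.pl...
```

Call:
carry_out(
  plan=[0,0,0.1,0,0,0,0,0,0.15,0,0,0,0,0,0.15,0,0,0,0,0.1,0,0,0,0,0,0.2,0,0,0,0,0,0.2,0,0,0,0,0,0.2,0,0,0,0],
)

```text
clock: 4.75
tool_pos: [0.4404, 0.1369, 0.0917]
tool_rot: [[0.012, 1.0, 0.001], [1.0, -0.012, 0.005], [0.005, 0.001, -1.0]]
ft_force: [0.9, 0.0, -1.1]
opening: 0.577
```

Call:
carry_out(
  plan=[0.02,0.18,0,0,0,0,0.08,0.15,0,0,0,0,0.08,0.08,-0.05,0,0,0,0.04,0.03,-0.1,0,0,0,0,0,0,0,0,0],
)

```text
clock: 5.38
tool_pos: [0.4837, 0.2304, 0.0588]
tool_rot: [[0.008, 1.0, -0.002], [1.0, -0.008, 0.004], [0.004, -0.002, -1.0]]
ft_force: [-1.0, 0.5, -0.3]
opening: 0.579
```

```bash
python3 - <<'E'
from h import *
im=robot.snapshot("top"); cv2.imwrite("pics/t2.png",cv2.resize(im[170:320,150:440,::-1],None,fx=2.7,fy=2.7,interpolation=cv2.INTER_CUBIC))
im=robot.snapshot("wrist"); cv2.imwrite("pics/w4.png",im[:,:,::-1])
s=robot.get_state();print(s["tool_pos"],s["ft_force"],s["opening"])
E
```

```text
[0.4842 0.2305 0.0605] [ 0.8583 -0.1259 -1.1332] 0.5778162616815854
```

View pics/w4.png

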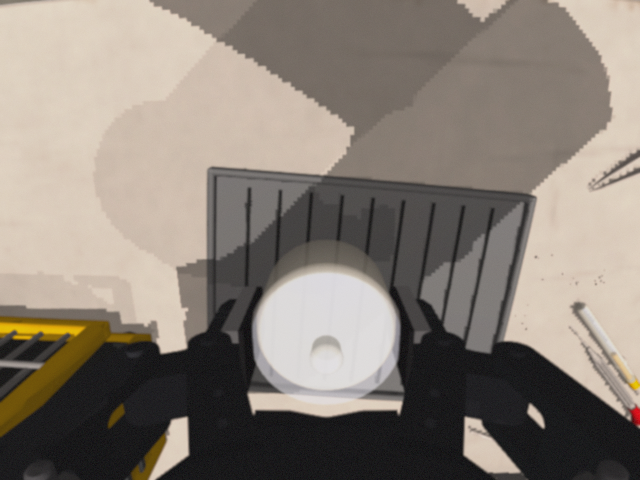

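The jar is held upright and level at (326,340), over the tray and clear of its rim. Lowering.

Call:
carry_out(
  plan=[0,0.005,-0.08,0,0,0,0,0,-0.07,0,0,0,0,0,-0.04,0,0,0,0,0,-0.01,0,0,0,0,0,0,0,0,0],
)

```text
clock: 6.1
tool_pos: [0.4837, 0.2306, 0.019]
tool_rot: [[0.008, 1.0, 0.002], [1.0, -0.008, 0.007], [0.007, 0.002, -1.0]]
ft_force: [0.4, 0.9, -0.3]
opening: 0.576
```

Call:
carry_out(
  plan=[0,0,-0.015,-0.002,0,0,0,0,-0.01,0,0,0,0,0,0,0,0,0],
)

```text
clock: 6.48
tool_pos: [0.4842, 0.2312, 0.0148]
tool_rot: [[0.008, 1.0, 0.003], [1.0, -0.008, 0.001], [0.001, 0.003, -1.0]]
ft_force: [0.6, -0.0, -0.5]
opening: 0.575
```

Call:
carry_out(
  plan=[0,0,-0.008,0,0,0,0,0,0,0,0,0],
)

```text
clock: 6.72
tool_pos: [0.4845, 0.2314, 0.015]
tool_rot: [[0.007, 1.0, 0.004], [1.0, -0.007, 0.002], [0.002, 0.004, -1.0]]
ft_force: [0.4, 0.5, -1.5]
opening: 0.575
```

Call:
carry_out(
  plan=[0,0,-0.02,0,0,0,0,0,0,0,0,0],
)

```text
clock: 6.98
tool_pos: [0.4851, 0.2319, 0.0153]
tool_rot: [[0.006, 1.0, 0.006], [1.0, -0.006, 0.002], [0.002, 0.006, -1.0]]
ft_force: [0.6, 0.4, -1.1]
opening: 0.574
```

Call:
carry_out(
  plan=[-0.005,0,-0.03,0,0.002,0,0,0,-0.02,0,0,0],
)

```text
clock: 7.22
tool_pos: [0.4853, 0.2323, 0.0144]
tool_rot: [[0.002, 1.0, 0.003], [1.0, -0.002, 0.001], [0.001, 0.003, -1.0]]
ft_force: [-12.4, -2.0, 30.7]
opening: 0.576
```

Contact is made. I'll relax the push, then open.

Call:
carry_out(
  plan=[0,0,0,0,0,0,0,0,0,0,0,0],
)

```text
clock: 7.48
tool_pos: [0.4855, 0.2325, 0.0151]
tool_rot: [[0.003, 1.0, 0.004], [1.0, -0.003, 0.003], [0.003, 0.004, -1.0]]
ft_force: [0.6, 1.4, -0.2]
opening: 0.573
```

Call:
carry_out(
  plan=[0,0,0,0,0,0,0,0,0,0,0,0,0,0,0,0,0,0,0,0,0,0,0,0],
  fingers=-1,
)

```text
clock: 7.98
tool_pos: [0.4853, 0.2322, 0.013]
tool_rot: [[0.003, 1.0, 0.002], [1.0, -0.003, 0.001], [0.001, 0.002, -1.0]]
ft_force: [-0.5, -0.9, 0.4]
opening: 0.994
```

Call:
carry_out(
  plan=[0,0,0.15,0,0,0,0,0,0.25,0,0,0,0,0,0.25,0,0,0,0,0,0.25,0,0,0,0,0,0.25,0,0,0,0,-0.15,0.05,0,0,-0.003,0,-0.22,0,0,0,-0.005,0,-0.22,0,0,0,0,0,-0.15,0,0,0,0,0,0,0,0,0,0,0,0,0,0,0,0],
)

```text
clock: 9.35
tool_pos: [0.4828, 0.0791, 0.2608]
tool_rot: [[0.027, 1.0, 0.003], [1.0, -0.027, 0.001], [0.001, 0.003, -1.0]]
ft_force: [-0.5, 0.0, -0.5]
opening: 1.001
```

```bash
python3 - <<'E'
from h import *
import pickle
im=robot.snapshot("top"); cv2.imwrite("pics/t3.png",cv2.resize(im[170:320,150:440,::-1],None,fx=2.7,fy=2.7,interpolation=cv2.INTER_CUBIC))
c=robot.camera_info("wrist");im=robot.snapshot("wrist"); cv2.imwrite("pics/w5.png",im[:,:,::-1]);pickle.dump(c,open("w5.pkl","wb"))
s=robot.get_state();print(s["tool_pos"],s["dq"],s["joint_positions"])
E
```

```text
[0.4829 0.0795 0.2607] [ 0.0045  0.0044  0.0004 -0.0003  0.0005  0.0022] [ 0.4965  0.1285 -0.2673  0.001  -1.1723 -2.094 ]
```

View pics/w5.png

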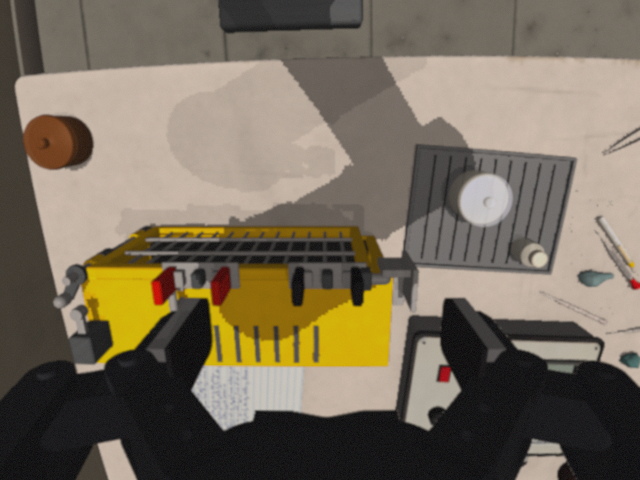

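View pics/t3.png

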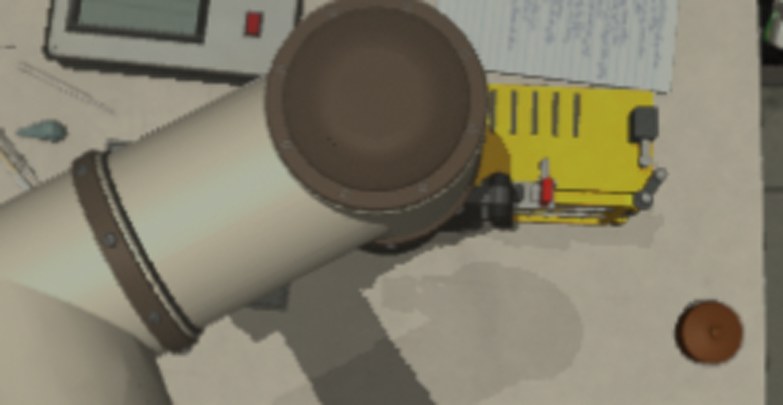

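The jar stands on the tray at (480,198) and the bottle at (530,252). I'll enlarge the tabs, black near (298-358,285) and red near (163-220,285).

```bash
python3 - <<'E'
import cv2
a=cv2.imread("pics/w5.png")[225:315,50:420]; cv2.imwrite("pics/w5c.png",cv2.resize(a,(370*2,90*5),interpolation=cv2.INTER_CUBIC))
a=cv2.imread("pics/w5.png")[235:315,140:400]; cv2.imwrite("pics/w5c.png",cv2.resize(a,(780,240),interpolation=cv2.INTER_CUBIC))
E
```

```text
(no output)
```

View pics/w5c.png

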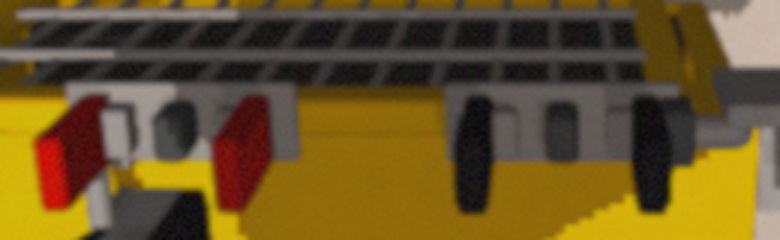

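```bash
python3 - <<'E'
from h import *
import pickle; c=pickle.load(open("w5.pkl","rb"))
f=lambda x,y:(x/3+140-.3,y/3+235-.3)
P=[onz(c,f(*p),.173)[:2] for p in [(53,174),(229,174),(472,176),(652,176)]]
P=np.array(P);print(P,np.diff(P[:,1]))
# fit: H + R(yaw)*(0,d)
d=np.array([.0755,.1145,.1675,.2065])
g=lambda v:(np.c_[v[0]-np.sin(v[2])*d,v[1]+np.cos(v[2])*d]-P).ravel()
r=least_squares(g,[.515,-.107,-.02]);H=r.x;print(H,np.round(r.fun,4))
for n,dd in (("main",.187),("safe",.095)): print(n,H[0]-np.sin(H[2])*dd,H[1]+np.cos(H[2])*dd)
S=robot.camera_info("wrist")
E
```

```text
[[ 0.5141 -0.0295]
 [ 0.5148  0.0092]
 [ 0.5164  0.0613]
 [ 0.5174  0.0997]] [0.0387 0.0521 0.0384]
[ 0.5119 -0.1058 -0.0262] [-0.0002 -0.0008  0.0002 -0.0005 -0.      0.0003 -0.      0.001 ]
main 0.5168514139484984 0.08115158853068472
safe 0.5144392213579776 -0.010816782809174488
```

Call:
carry_out(
  plan=[0.09,0.005,-0.05,0,0,0,0.08,0,-0.12,0,0,0,0,0,-0.1,0,0,0,0,0,0,0,0,0],
  fingers=-0.4,
)

```text
clock: 9.95
tool_pos: [0.5185, 0.0844, 0.2053]
tool_rot: [[0.021, 1.0, 0.004], [1.0, -0.021, 0.001], [0.001, 0.004, -1.0]]
ft_force: [-0.7, 1.3, -0.1]
opening: 0.701
```

Call:
carry_out(
  plan=[-0.01,-0.02,-0.1,0,0.001,-0.001,0,0,-0.1,0,0,0,0,0,-0.05,0,0,0,0,0,0,0,0,0],
)

```text
clock: 10.45
tool_pos: [0.5189, 0.0833, 0.1577]
tool_rot: [[0.019, 1.0, 0.007], [1.0, -0.019, 0.002], [0.003, 0.007, -1.0]]
ft_force: [0.7, -0.8, 0.4]
opening: 0.696
```

```bash
python3 - <<'E'
from h import *
import pickle
im=robot.snapshot("scene"); cv2.imwrite("pics/s4.png",cv2.resize(im[140:300,240:460,::-1],None,fx=3,fy=3,interpolation=cv2.INTER_CUBIC))
c=robot.camera_info("wrist");im=robot.snapshot("wrist"); cv2.imwrite("pics/w6.png",im[:,:,::-1])
s=robot.get_state();print(s["tool_pos"],s["ft_force"])
E
```

```text
[0.5195 0.0834 0.1586] [ 0.1979 -0.0938  0.677 ]
```

View pics/w6.png

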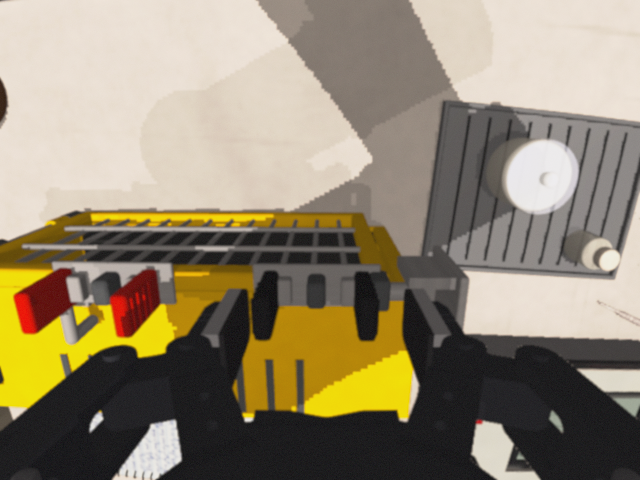

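View pics/s4.png

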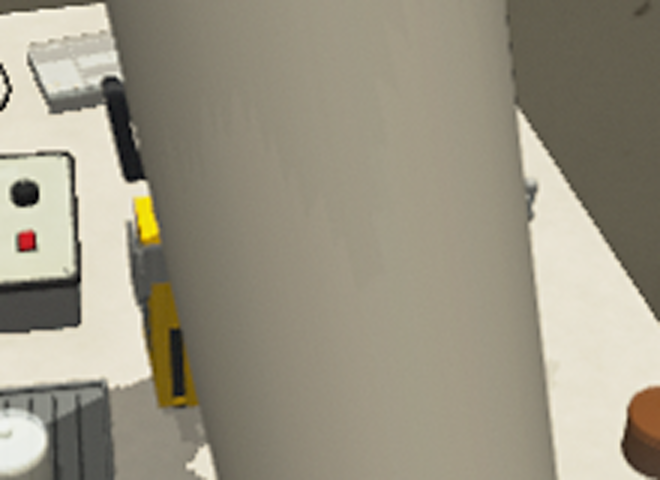

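The black tabs sit between the fingers, at (265,305) and (367,305), but off centre by about 3 mm. I'll correct that and go down.

Call:
carry_out(
  plan=[-0.015,-0.02,-0.05,0,0.002,-0.002,-0.005,-0.01,-0.05,0,0,0,0,0,0,0,0,0],
)

```text
clock: 10.92
tool_pos: [0.5194, 0.0788, 0.1452]
tool_rot: [[0.022, 1.0, 0.015], [1.0, -0.022, 0.007], [0.007, 0.015, -1.0]]
ft_force: [-1.5, -0.2, -0.2]
opening: 0.702
```

Call:
carry_out(
  plan=[-0.015,0.006,-0.003,-0.002,0.005,-0.001,0,0,0,0,0,0],
)

```text
clock: 11.18
tool_pos: [0.517, 0.0797, 0.1453]
tool_rot: [[0.026, 1.0, 0.001], [1.0, -0.026, 0.001], [0.001, 0.001, -1.0]]
ft_force: [0.4, -0.9, 2.7]
opening: 0.7
```

Excellent pose. Squeezing.

Call:
carry_out(
  plan=[0,0,0,0,0,0,0,0,0,0,0,0,0,0,0,0,0,0,0,0,0,0,0,0,0,0,0,0,0,0],
  fingers=1,
)

```text
clock: 11.8
tool_pos: [0.5188, 0.0794, 0.1498]
tool_rot: [[0.025, 1.0, 0.006], [1.0, -0.025, 0.0], [0.001, 0.006, -1.0]]
ft_force: [-1.6, -0.9, 4.7]
opening: 0.296
```

```bash
python3 - <<'E'
from h import *
im=robot.snapshot("wrist"); cv2.imwrite("pics/w7.png",im[:,:,::-1])
s=robot.get_state();print(s["tool_pos"],s["ft_force"],s["opening"])
E
```

```text
[0.5188 0.0794 0.1498] [-0.3349 -0.7334  3.743 ] 0.2926071766018094
```

View pics/w7.png

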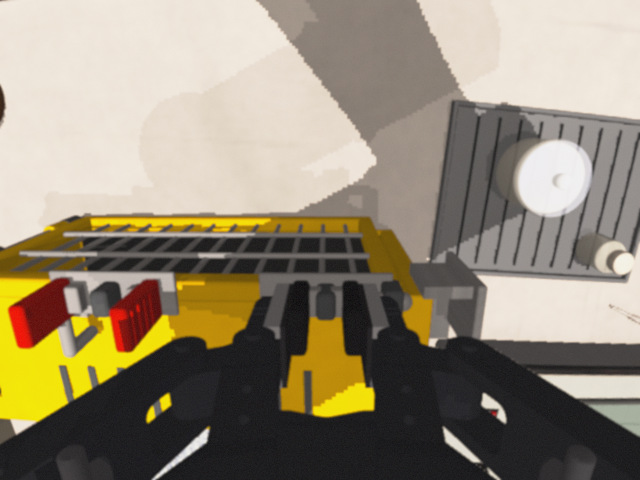

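Squeezed home. Now I draw the gate toward 0.09 rad, which is about 17 mm.

Call:
carry_out(
  plan=[-0.025,0,0,0,0,0.008,-0.025,0,0,0,0,0.008,-0.02,0,0,0,0,0.006,0,0,0,0,0,0],
)

```text
clock: 12.35
tool_pos: [0.5046, 0.0792, 0.1498]
tool_rot: [[-0.05, 0.999, 0.008], [0.999, 0.05, 0.001], [0.0, 0.008, -1.0]]
ft_force: [1.0, -2.3, 2.5]
opening: 0.293
```

Call:
carry_out(
  plan=[-0.015,0,0,0,0,0.005,0,0,0,0,0,0],
)

```text
clock: 12.6
tool_pos: [0.5015, 0.0791, 0.1498]
tool_rot: [[-0.067, 0.998, 0.008], [0.998, 0.067, 0.0], [-0.0, 0.008, -1.0]]
ft_force: [0.5, -1.8, 3.4]
opening: 0.289
```

```bash
python3 - <<'E'
from h import *
im=robot.snapshot("wrist"); cv2.imwrite("pics/w8.png",im[:,:,::-1])
s=robot.get_state();print(s["tool_pos"],s["ft_force"],s["opening"],s["tool_rot"][:,0])
E
```

```text
[0.5016 0.0791 0.1498] [ 0.1099 -2.8034  3.2991] 0.29006998936229744 [-0.0664  0.9978 -0.0001]
```

View pics/w8.png

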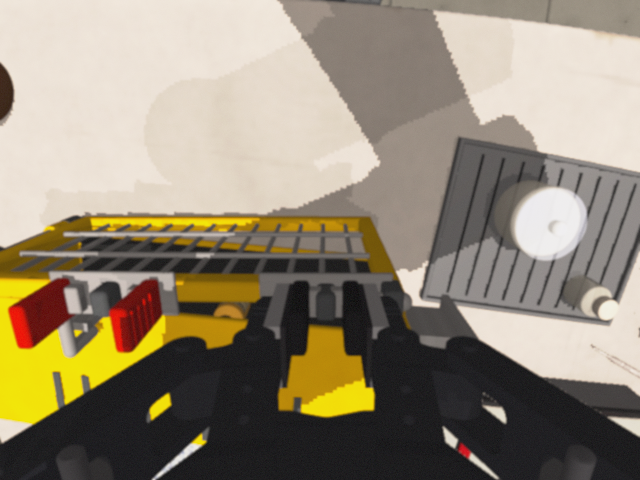

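The gate has followed (θ≈0.092). Now I let the black tabs spring back.

Call:
carry_out(
  plan=[0,0,0,0,0,0,0,0,0,0,0,0,0,0,0,0,0,0,0,0,0,0,0,0],
  fingers=-0.4,
)

```text
clock: 13.15
tool_pos: [0.4994, 0.079, 0.1473]
tool_rot: [[-0.066, 0.998, 0.001], [0.998, 0.066, -0.001], [-0.001, 0.001, -1.0]]
ft_force: [0.4, -0.7, 0.4]
opening: 0.699
```

```bash
python3 - <<'E'
from h import *
im=robot.snapshot("wrist"); cv2.imwrite("pics/w9.png",im[:,:,::-1])
s=robot.get_state();print(s["tool_pos"],s["ft_force"],s["opening"],s["tool_rot"][:,0])
E
```

```text
[0.4994 0.079  0.1473] [-0.9215  0.368   0.2795] 0.6992779297146995 [-0.0662  0.9978 -0.0015]
```

View pics/w9.png

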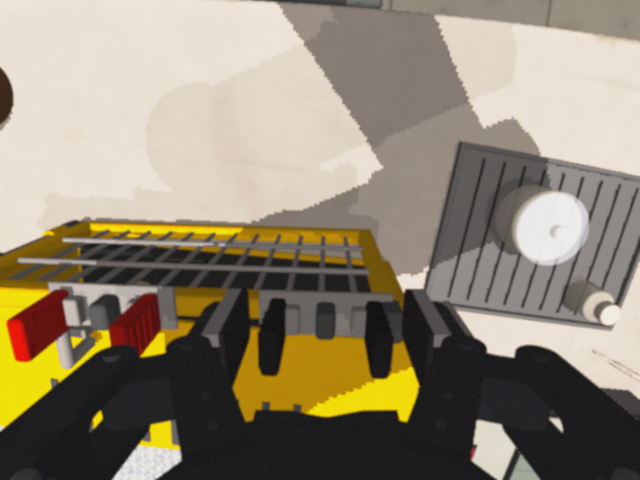

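Call:
carry_out(
  plan=[0,0,0.12,0,0,0,0,0,0.2,0,0,0,0,0,0.2,0,0,0,0,-0.15,0.05,0,0,-0.004,0,-0.15,0,0,0,-0.004,-0.1,-0.08,0,0,0,0,0,0,0,0,0,0,0,0,0,0,0,0],
)

```text
clock: 14.2
tool_pos: [0.4787, 0.0015, 0.2654]
tool_rot: [[-0.042, 0.999, 0.002], [0.999, 0.042, -0.001], [-0.002, 0.002, -1.0]]
ft_force: [0.2, 0.3, 0.3]
opening: 0.7
```

```bash
python3 - <<'E'
from h import *
import pickle
c=robot.camera_info("wrist");im=robot.snapshot("wrist"); cv2.imwrite("pics/w10.png",im[:,:,::-1]);pickle.dump(c,open("w10.pkl","wb"))
cv2.imwrite("pics/w10c.png",cv2.resize(im[225:335,170:460,::-1],(290*27//10,110*27//10),interpolation=cv2.INTER_CUBIC))
s=robot.get_state();print(s["tool_pos"],s["ft_force"],s["opening"],s["tool_rot"])
E
```

```text
[0.4786 0.0016 0.2654] [ 0.3404  1.0417 -0.9157] 0.6994537610270354 [[-0.0419  0.9991  0.0018]
 [ 0.9991  0.0419 -0.0016]
 [-0.0017  0.0017 -1.    ]]
```

View pics/w10.png

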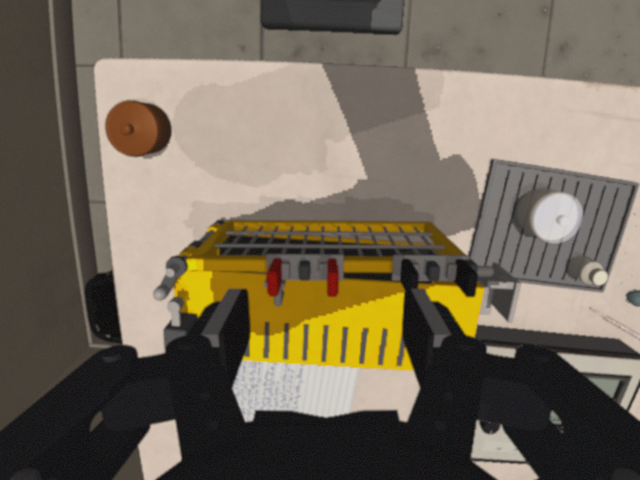

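View pics/w10c.png

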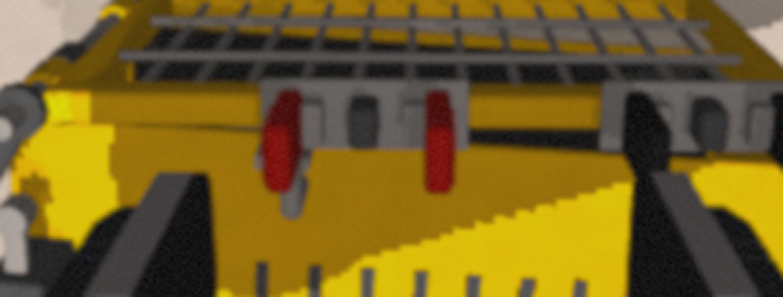

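The gate is ajar: a dark gap widens toward the free edge at crop (540,138). Measuring the angle and the red tabs.

```bash
python3 - <<'E'
from h import *
import pickle; c=pickle.load(open("w10.pkl","rb"))
f=lambda x,y:(x/2.7+170-.3,y/2.7+225-.3)
P=np.array([onz(c,f(*p),.173)[:2] for p in [(277,158),(439,158)]]+[onz(c,p,.173)[:2] for p in [(409,282),(468,285)]])
print(P, P[:2].mean(0))
v=P[3]-P[0]; print("gate yaw",-np.arctan2(v[0],v[1]))
s=robot.get_state();R=s["tool_rot"];t=np.r_[P[:2].mean(0),.145]-s["tool_pos"];print(t,t/.2)
E
```

```text
[[ 0.5091 -0.0307]
 [ 0.5074  0.0081]
 [ 0.5045  0.0578]
 [ 0.5051  0.097 ]] [ 0.5082 -0.0113]
gate yaw 0.031136397669563432
[ 0.0296 -0.0129 -0.1204] [ 0.1478 -0.0645 -0.6019]
```

The gate is at 0.057 rad, i.e. ajar on the safety catch. Going to the red tabs.

Call:
carry_out(
  plan=[0.08,-0.04,-0.1,0,0,-0.003,0.06,-0.02,-0.15,0,0,0,0,0,-0.12,0,0,0,0,0,0,0,0,0],
)

```text
clock: 14.75
tool_pos: [0.5099, -0.0082, 0.1895]
tool_rot: [[-0.036, 0.999, 0.004], [0.999, 0.036, -0.001], [-0.001, 0.004, -1.0]]
ft_force: [0.2, 0.9, 1.3]
opening: 0.703
```

Call:
carry_out(
  plan=[-0.01,-0.014,-0.1,0,0.001,0,-0.005,0,-0.1,0,0.001,0,-0.005,0,-0.03,0,0.001,0,0,0,0,0,0,0],
)

```text
clock: 15.25
tool_pos: [0.51, -0.009, 0.1467]
tool_rot: [[-0.04, 0.999, 0.002], [0.999, 0.04, -0.001], [-0.001, 0.002, -1.0]]
ft_force: [-0.9, -0.4, 0.9]
opening: 0.704
```

```bash
python3 - <<'E'
from h import *
im=robot.snapshot("wrist"); cv2.imwrite("pics/w11.png",im[:,:,::-1])
s=robot.get_state();print(s["tool_pos"],s["ft_force"],s["opening"],s["tool_rot"])
E
```

```text
[ 0.5103 -0.009   0.147 ] [-0.7461 -0.3066  0.5361] 0.6970986533426067 [[-0.0401  0.9992  0.0029]
 [ 0.9992  0.0401 -0.0009]
 [-0.001   0.0028 -1.    ]]
```

View pics/w11.png

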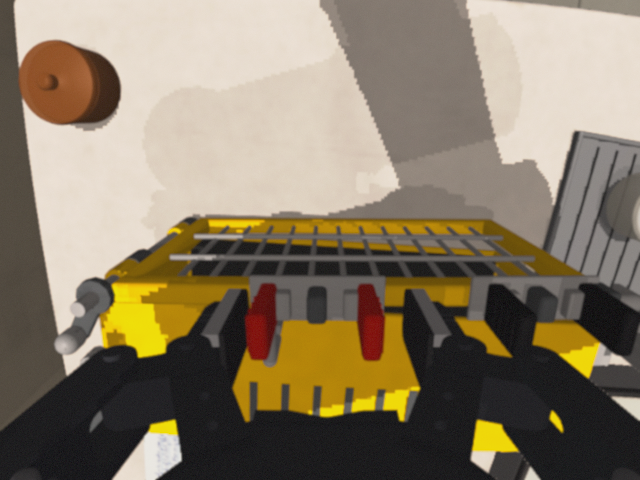

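The red tabs are between the fingers at (261,322) and (370,322), about 3 mm off centre. I'll centre on them, then squeeze.

Call:
carry_out(
  plan=[-0.01,-0.015,-0.006,0,0.001,-0.002,0,0,0,0,0,0],
)

```text
clock: 15.55
tool_pos: [0.5091, -0.0119, 0.1474]
tool_rot: [[-0.034, 0.999, 0.003], [0.999, 0.034, -0.0], [-0.0, 0.003, -1.0]]
ft_force: [0.3, 0.2, -0.4]
opening: 0.701
```

Call:
carry_out(
  plan=[0,0,0,0,0,0,0,0,0,0,0,0,0,0,0,0,0,0,0,0,0,0,0,0,0,0,0,0,0,0],
  fingers=1,
)

```text
clock: 16.18
tool_pos: [0.5095, -0.0128, 0.1497]
tool_rot: [[-0.034, 0.999, 0.004], [0.999, 0.034, -0.002], [-0.002, 0.004, -1.0]]
ft_force: [-1.3, -0.7, 0.7]
opening: 0.293
```

```bash
python3 - <<'E'
from h import *
im=robot.snapshot("wrist"); cv2.imwrite("pics/w12.png",im[:,:,::-1])
s=robot.get_state();print(s["tool_pos"],s["ft_force"],s["opening"],s["tool_rot"],s["joint_positions"])
E
```

```text
[ 0.5095 -0.0128  0.1497] [-0.0834 -1.1138  0.2661] 0.2932406748425308 [[-0.0344  0.9994  0.0043]
 [ 0.9994  0.0344 -0.0016]
 [-0.0018  0.0042 -1.    ]] [ 0.2956  0.2669 -0.393   0.0036 -0.9073 -1.8341]
```

View pics/w12.png

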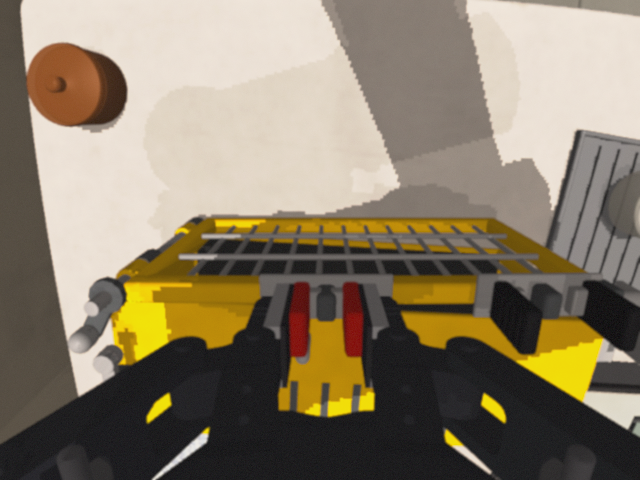

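Call:
carry_out(
  plan=[-0.028,-0.002,0,0,0,0.019,-0.028,-0.003,0,0,0,0.019,-0.028,-0.005,0,0,0,0.019,-0.028,-0.006,0,0,0,0.019,-0.027,-0.008,0,0,0,0.019],
)

```text
clock: 16.85
tool_pos: [0.483, -0.0178, 0.1497]
tool_rot: [[-0.33, 0.944, 0.008], [0.944, 0.33, 0.0], [-0.002, 0.008, -1.0]]
ft_force: [4.3, -0.6, -1.1]
opening: 0.294
```

```bash
cat > st.py <<'E'
from h import *
s=robot.get_state();R=s["tool_rot"];p=s["tool_pos"]
yaw=np.arctan2(-R[0,0],R[1,0]); H=np.array([.512,-.107]); d=p[:2]-H
print("t",s["clock"],"tool theta",yaw+.026,"pos theta",np.arctan2(-d[0],d[1])+.026-0.027*0,"r",np.hypot(*d),p,s["ft_force"],s["torque"],s["opening"],R[:,2])
E
python3 st.py
```

```text
t 16.85 tool theta 0.3623091616289372 pos theta 0.3406477081691935 r 0.09379007045205096 [ 0.483  -0.0178  0.1497] [ 4.2779 -0.6139 -1.0976] [-0.3937 -0.8233 -0.7377] 0.2935951169891457 [ 0.0082  0.0005 -1.    ]
```

Call:
carry_out(
  plan=[-0.034,-0.013,0,0,0,0.023,-0.032,-0.015,0,0,0,0.024,-0.031,-0.018,0,0,0,0.024,-0.029,-0.02,0,0,0,0.024,-0.028,-0.022,0,0,0,0.024],
)

```text
clock: 17.48
tool_pos: [0.4511, -0.0358, 0.1496]
tool_rot: [[-0.653, 0.758, 0.006], [0.758, 0.653, 0.005], [0.0, 0.008, -1.0]]
ft_force: [-0.6, -2.3, 0.5]
opening: 0.289
```

```bash
python3 st.py
```

```text
t 17.475 tool theta 0.7370295700875236 pos theta 0.7340828310790782 r 0.09367402518085392 [ 0.4511 -0.0358  0.1496] [-0.5562 -2.3144  0.5413] [-0.7029  0.1148 -0.1659] 0.2886112863599498 [ 0.0057  0.0051 -1.    ]
```

Call:
carry_out(
  plan=[-0.027,-0.026,0,0,0,0.025,-0.025,-0.028,0,0,0,0.025,-0.023,-0.03,0,0,0,0.025,-0.021,-0.032,0,0,0,0.025,-0.018,-0.033,0,0,0,0.025],
)

```text
clock: 18.1
tool_pos: [0.4283, -0.0655, 0.1497]
tool_rot: [[-0.897, 0.443, 0.005], [0.443, 0.897, 0.009], [-0.0, 0.011, -1.0]]
ft_force: [0.4, -0.3, -0.1]
opening: 0.292
```

```bash
python3 st.py
```

```text
t 18.1 tool theta 1.1381973558180936 pos theta 1.136857417215561 r 0.09340036145388311 [ 0.4283 -0.0655  0.1497] [ 0.3751 -0.2963 -0.1345] [-0.2381 -0.1407 -0.2994] 0.29217143638308957 [ 0.0051  0.0094 -0.9999]
```

Call:
carry_out(
  plan=[-0.015,-0.034,0,0,0,0.025,-0.012,-0.035,0,0,0,0.025,-0.009,-0.036,0,0,0,0.025,-0.006,-0.033,0,0,0,0.022,0,0,0,0,0,0,0,0,0,0,0,0],
)

```text
clock: 18.85
tool_pos: [0.4196, -0.0932, 0.1497]
tool_rot: [[-0.988, 0.152, 0.002], [0.152, 0.988, 0.013], [-0.0, 0.013, -1.0]]
ft_force: [-0.8, 1.5, 1.7]
opening: 0.292
```

```bash
python3 st.py; python3 - <<'E'
from h import *
for n in ("wrist","top","scene"):
    im=robot.snapshot(n); cv2.imwrite(f"pics/f_{n}.png",im[:,:,::-1])
E
python3 st.py
```

```text
t 18.85 tool theta 1.4439410558149142 pos theta 1.4488872569822393 r 0.09346654716339195 [ 0.4196 -0.0932  0.1497] [-0.8391  1.4845  1.6676] [-0.0003  0.2025 -0.3297] 0.2915668684651284 [ 0.0022  0.0127 -0.9999]
t 19.0 tool theta 1.444907998190926 pos theta 1.4487092965138109 r 0.09346646039558004 [ 0.4196 -0.0932  0.1497] [-0.413   1.077   1.3114] [ 0.0066  0.1534 -0.3594] 0.2901536767249119 [ 0.0022  0.0126 -0.9999]
```

View pics/f_wrist.png

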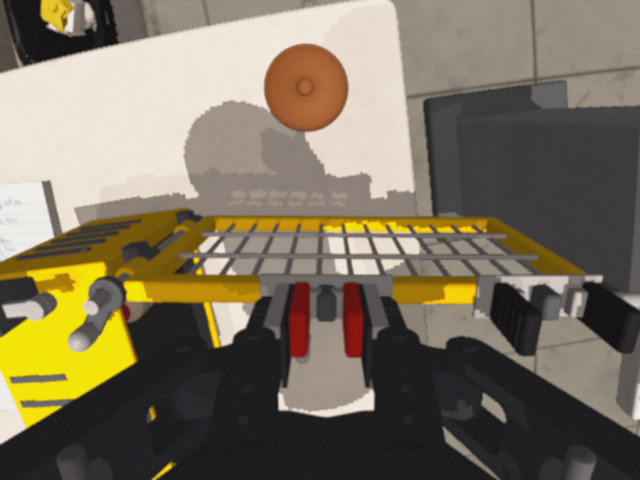

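View pics/f_top.png

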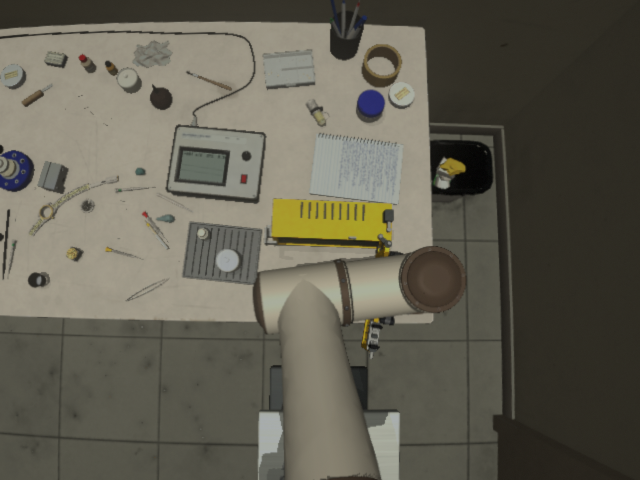

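View pics/f_scene.png

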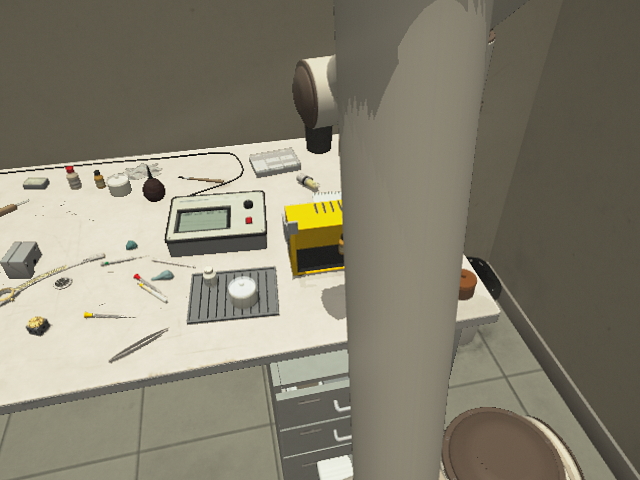

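The wrist picture shows the gate wide open, with the red tabs held at (300,320) and (352,320). In the scene picture the jar stands upright on the tray at (241,291) and the bottle is unmoved at (209,276). The tool has held 1.445 rad steadily, so I'm handing in.

```bash
python3 -c "
from cell import robot
print(robot.job_done())"; python3 st.py
```

```text
the job is handed in; nothing more can be done
None
the job is handed in; nothing more can be done
```

The job is done as asked and handed in at about 19 s. The gate is wide open at about 1.445 rad, held by the gripper on the squeezed red tabs.

- **Jar:** it stands upright on the spill tray, clear of the small bottle, which is still in its place. The brown look-alike was not touched.
- **Main catch:** I squeezed the black tabs, drew the gate to about 0.092 rad and let go. It stayed ajar; I measured 0.057 rad against the expected 0.06.
- **Safety catch:** I squeezed the red tabs and kept them squeezed while I swung the gate past the check to wide open.

**Last checks:**
- The gate angle from the tool's position (1.449) and from its orientation (1.445) agree, and both held steady over 0.15 s.
- The wrist force was under 3 N at the end.
- The bottles in the cage were mostly hidden by the arm in the final pictures. Nothing touched them, but I could not confirm both by sight.

While setting the jar down I briefly pressed it onto the tray with about 31 N, or 33 N counting the sideways force. I eased off before opening the gripper.

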